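# Check a flange gap with a notched gauge blade

### The arm

A 6-joint arm with a two-finger parallel gripper is mounted at the origin on the work surface. World frame = base frame: x ahead of the robot, y to its left, z up, the work surface at z = 0. Lengths are in m, angles in degrees, forces in N, time in s.
With the tool pointing down it reaches from about 0.4 to 0.825 m from the base axis. Payload 7 kg.
Tool frame: the origin (TCP) lies midway between the tips of the shut fingers; the grasp point (between the pads) lies 19 mm behind it (r.grip_depth is the distance from the TCP to the grasp point, in m); z points along the fingers, y is the line along which they close (so a half turn about z gives the same grasp; the last joint's range is limited). The gripper opens to 88 mm and grips with 3 to 60 N. Pads are 19 mm wide; open, the fingers measure 130 mm over their backs; the gripper's body (78 mm by 193 mm) begins 47 mm behind the grasp point.
Start: joints at [-53.279, 20.546, 0.682, 0, -70.136, -16.507], TCP at [0.233, -0.633, 0.195] pointing down, gripper open.
Joint ranges: [-176.03, 176.03], [-82.01, 121.73], [-58.28, 71.71], [-173.87, 95.51], [-174.79, -0.11], [-173.66, 173.66]. Speed limits (degrees/s): [136.94, 136.94, 172.46, 180, 180, 180].

### API

Orientations are given as [roll, pitch, yaw] about the fixed x, y, z axes, in that order (R = Rz(yaw) Ry(pitch) Rx(roll)).
In Python, from plant import r, capture, close_job, search_frame, outline_of gives the robot as it stands.
- The arm moves only by the shell command python3 -m creep 'ROWS' [FORCE]. ROWS is JSON, a list of rows, each a list of 7 numbers: the finger opening in mm, from 0 to 87.6, then the shift along the world's x, y, z in units of 25 mm (1.0 is 25 mm), then the turn, a rotation vector about the world's x, y, z in degrees. In form: [[hand, x, y, z, ax, ay, az], ...]. A call has 1 to 8 rows; each row shifts and turns the commanded pose from where the row before left it; what a row does not reach is not made up. A row lasts 1/12 s, in which the tool goes at most 41.7 mm and 7.16 degrees, less where a joint would pass 70% of its speed; a pose out of reach is approached as far as the arm can. A call is refused whole if a number of a shift passes 1 or a number of a turn 7.16, either way. A call with a gripper value outside its range is refused whole. The fingers move at their own pace and stop on an object; FORCE is the grip in N (left out, the last holds). Time passes only in rows, so rows that do not move let the fingers close. It gives the time, the measured TCP pose, the force, the opening and the grip force at its end, in the units of the state.
- r.get_state(): the state, without advancing time (a new reading comes with each control period).
- capture(name): name is "scene" or "top" or "wrist"; returns a dict with "frame" (384x512x3 uint8, red, green, blue), "K" (3x3 intrinsics, pixels), "k1" (the pictures are not rectified: a ray, as slopes to the right and down, at radius r is drawn at 1 + k1 r^2 times it, then the intrinsics apply), "origin" and "rotation" of the camera in the world. Camera axes: x right, y down, z forward; pixel columns grow to the right and rows downward; lengths in m; the calibration is good to about 2 mm. A picture is of the moment at which its call begins. There is no depth.
- close_job(): hands the job in; it is judged then, once.
Trained networks look in a picture, given as the dict that the camera call returned (one of the last four; its "shot" number tells which), for a name from the list of things; names that differ only in an ending like _2 or _b are one class to them, and where a whole thing is asked for, a point or a joint stands for the part that bears it (a point fixed in the world has none). Each returns a list of dicts, best first, with "conf" (0 to 1); they miss things now and then, are a little off and sometimes report something else, mostly with a low value. They report only what shows in the picture. A call takes as long as a camera call. They do not tell look-alikes from the thing itself.
- search_frame(picture, target): "bbox" ([left, top, right, bottom] in pixels, round what is visible of it).
- outline_of(picture, target): "region" (384x512 bool, what is visible of it) and "bbox" ([left, top, right, bottom] in pixels, round what is visible of it).
The state is a dict: "time_s": time; "joints": joint angles; "qd": joint speeds; "joint_torque": joint torques, N m; "tcp_pos": TCP position; "eef_rot": TCP orientation; "contact_force": force on the tool from outside, world axes, zero at the start; "moment": the same for the moment, N m; "gripper_width": finger opening in m; "gripper_force": force on a finger pad.
Only numpy, scipy, OpenCV 4.12 (cv2) and the standard library are available. Lean on these libraries where they do the work, as an engineer would, in place of code of your own. Each camera call takes 0.05 s, during which the arm holds its last target. There are 200 camera calls.

### The job

Check the gap between the two round flanges on the gap-checking station: push the shutter in front of the gap fully aside, lay the notched gauge blade flat in the channel with its tip towards the gap but still outside it, and let go of it. Then slide the blade along the channel into the gap until the notches in its edges are at the rim of the flanges, leave it there, and press the key on the readout box fully down to log the check. Leave the plain blade and everything else on the bench where it is.

Things in the scene. Friction and masses are not known exactly. Their poses are not given: they have to be found in the camera images.
- station: fixed station on a 355 x 100 x 10 mm base plate. Origin on the bench under the flanges' axis; +x: insertion direction, z up. Two flat round steel flanges, radius 60: lower one's top 33.5 mm above the bench, upper one from 43 to 59 mm (gap 9.5 mm; in it 4 bolts of radius 5 at x, y = +-32.5 mm). On them a dark green finned housing, radius 37, up to 168 mm. A channel leads to the gap.
- mouth (a point): mouth of the gap: point on the rim of the flanges at x = -60 mm, y = 0 of the station, at the height of the channel's floor (34 mm above the bench); axes as the station's
- channel (a point): middle of the channel's floor (x = -191 mm, y = 0 of the station, 34 mm above the bench); axes as the station's. Straight channel along x from -280 to -102 mm of the station, open on top and at both ends, 40 mm wide between side rails 10 mm thick and 10 mm high (tops 44 mm above the bench). A support at floor height bridges x = -79 mm to the flange rim.
- shutter (a joint): aluminium shutter across the way between channel and gap (x = -91 mm of the station), in m: 0 shut, 0.075 fully open. Slides towards the station's -y with about 2 N of friction and stays where left. Plate 8 mm thick (x), 66 mm wide (y), 21 to 51 mm above the bench; shut, it spans y = -28 to 38 mm of the station.
- shutter_post (a point): top centre of the upright post on the shutter (20 mm along the station's x, 14 mm along y, its top 101 mm above the bench); it moves with the shutter, and at joint 0 it is at y = +33 mm of the station. Push its +y face towards -y to open.
- gauge: loose notched gauge blade: steel strip 170 (x) x 30 x 6 mm, 0.27 kg, a rectangular notch in each long edge (12 mm long, x = 24 to 36 mm, 6 mm deep), and an upright black handle fin on top (x = -65 to -5 mm, 12 mm thick, its top 51 mm above the blade's underside). Origin: centre of the underside; +x to the tip (x = 85 mm), the end nearer the notches, away from the fin.
- gauge_notch (a point): point midway between the two notches (x = 30 mm, y = 0 of the gauge blade, half its thickness up)
- gauge_tip (a point): tip of the gauge blade (x = 85 mm, y = 0, half its thickness up)
- plain_blade: loose plain blade, not needed: 170 x 46 x 6 mm with a like fin, wider and without notches; origin and axes as the gauge blade's
- readout: fixed grey readout box 130 x 110 mm; origin under its centre. Its front part (-x) is 40 mm high and carries the key; its back part, from x = 13 mm, is 85 mm high with a dark screen facing -x.
- key (a joint): travel of the round key on the readout box, in m: 0 = up, 0.006 = fully down (about 5 N); springs back
- key_top (a point): centre of the top face of the key (radius 18 mm, pressed downwards)
- amber_bottle: bystander: amber bottle, 60 mm across, 150 mm high; origin at centre of underside
- gasket: bystander: black rubber ring, 48 mm across, 8 mm thick; origin at centre of underside
- driver: bystander: black-handled screwdriver lying on the bench, about 200 mm long along its x
Mind the look-alikes: they are no part of the job. Leave any red look-alike of the gauge alone. Leave any orange look-alike of the readout alone.

How it is judged:
By the outcome, as a careful person would: the job done as asked, in the order asked, and still so for the second after the job is handed in, with the robot touching nothing.
It also fails if it takes over 64 s, if anything falls off the work surface, if the arm or the gripper's body presses on something with over 40 N, if the wrist force passes 120 N, or if a joint passes its speed limit or range.

## Working session

There is one attempt and no reset: what is moved stays moved. The work goes in short steps, Python scripts to look and compute and a shell command to move; the robot and the scene stay as the last step left them, time stands still between calls to the robot, and variables do not carry over. Pictures are saved under pics/ and viewed, at most 10 in all, crops included, and the job is handed in when it is done.

```bash
mkdir -p pics; ls; cat > h.py <<'E'
import numpy as np, cv2
from plant import r, capture, close_job, search_frame, outline_of
def ray(p,u,v):
    K=p["K"]; xd=np.array([(u-K[0][2])/K[0][0],(v-K[1][2])/K[1][1]]); x=xd.copy()
    for _ in range(20): x=xd/(1+p["k1"]*(x@x))
    return np.array(p["rotation"])@np.array([x[0],x[1],1.])
def onz(p,u,v,z):
    d=ray(p,u,v); o=np.array(p["origin"]); return o+d*(z-o[2])/d[2]
def proj(p,P):
    P=np.atleast_2d(P); c=(P-np.array(p["origin"]))@np.array(p["rotation"]); s=c[:,:2]/c[:,2:]
    s=s*(1+p["k1"]*(s**2).sum(1,keepdims=True)); K=p["K"]
    return np.c_[s[:,0]*K[0][0]+K[0][2], s[:,1]*K[1][1]+K[1][2]]
def save(p,n): cv2.imwrite("pics/"+n,np.ascontiguousarray(p["frame"][:,:,::-1]))
E
python3 - <<'E'
from h import *
np.set_printoptions(precision=3,suppress=True)
ps={}
for n in("scene","top"):
    p=capture(n);ps[n]=p
    save(p,n+"1.png"); print(n,p["origin"],np.array(p["rotation"]).round(3).tolist(),p["K"],p["k1"])
    for t in("station","shutter","shutter_post","gauge","plain_blade","readout","key","key_top","amber_bottle","gasket","driver"):
        print(t,[(round(d["conf"],2),np.round(d["bbox"]).tolist()) for d in search_frame(p,t)[:3]])
import cv2
a=np.hstack([])if 0 else 0
print(r.get_state())
E
```

```text
pics
scene [ 1.116 -0.38   0.856] [-137.112, -1.111, 60.898] [[382.645   0.    257.369]
 [  0.    382.645 185.421]
 [  0.      0.      1.   ]] -0.08705767485723681
station [(0.77, [250.0, 159.0, 372.0, 270.0]), (0.39, [244.0, 173.0, 297.0, 198.0])]
shutter [(0.51, [313.0, 191.0, 329.0, 228.0])]
shutter_post [(0.72, [311.0, 193.0, 331.0, 229.0])]
gauge [(0.9, [178.0, 154.0, 194.0, 201.0]), (0.84, [161.0, 204.0, 223.0, 232.0])]
plain_blade [(0.97, [244.0, 174.0, 295.0, 200.0]), (0.55, [331.0, 131.0, 387.0, 170.0])]
readout [(0.73, [287.0, 108.0, 325.0, 143.0]), (0.59, [334.0, 130.0, 386.0, 170.0])]
key [(0.61, [297.0, 111.0, 308.0, 112.0]), (0.6, [348.0, 131.0, 360.0, 144.0])]
key_top [(0.55, [296.0, 110.0, 311.0, 113.0])]
amber_bottle [(0.75, [134.0, 251.0, 167.0, 301.0])]
gasket [(0.4, [302.0, 163.0, 318.0, 171.0]), (0.24, [159.0, 205.0, 224.0, 229.0])]
driver [(0.59, [93.0, 218.0, 140.0, 253.0])]
top [ 0.411 -0.008  0.966] [-176.792, -2.207, -89.213] [[366.582   0.    258.272]
 [  0.    366.582 191.297]
 [  0.      0.      1.   ]] -0.06957422758677112
station [(0.68, [134.0, 78.0, 2
[... 677 characters left out ...]
 409.0, 149.0]), (0.69, [288.0, 189.0, 350.0, 206.0])]
gasket [(0.73, [158.0, 192.0, 175.0, 210.0]), (0.34, [194.0, 112.0, 206.0, 134.0])]
driver [(0.75, [378.0, 178.0, 412.0, 243.0]), (0.36, [290.0, 188.0, 347.0, 206.0])]
{'time_s': 1.2, 'joints': array([-53.279,  20.547,   0.682,   0.   , -70.135, -16.505]), 'qd': array([-0.041, -0.015, -0.125,  0.064,  0.115,  0.04 ]), 'joint_torque': array([ -0.   , -58.24 ,  29.33 ,   7.003,   0.012,  -0.   ]), 'tcp_pos': array([ 0.233, -0.633,  0.195]), 'eef_rot': array([ 180.   ,   -0.001, -159.784]), 'contact_force': array([ 0.614, -0.099, -1.239]), 'moment': array([-0.002, -0.05 , -0.023]), 'gripper_force': 0.0, 'gripper_width': 0.08769360375299727}
```

```bash
sed -i 's/np.array(p\["rotation"\])/RM(p)/g' h.py; cat >> h.py <<'E'
from scipy.spatial.transform import Rotation as Ro
def RM(p): return Ro.from_euler("xyz",p["rotation"],degrees=True).as_matrix()
E
python3 - <<'E'
import cv2
a=cv2.imread("pics/top1.png")[60:310,60:430]; cv2.imwrite("pics/top1c.png",cv2.resize(a,None,fx=2.1,fy=2.1,interpolation=2))
a=cv2.imread("pics/scene1.png")[90:310,80:400]; cv2.imwrite("pics/scene1c.png",cv2.resize(a,None,fx=2.5,fy=2.5,interpolation=2))
E
```

```text
(no output)
```

View pics/top1c.png

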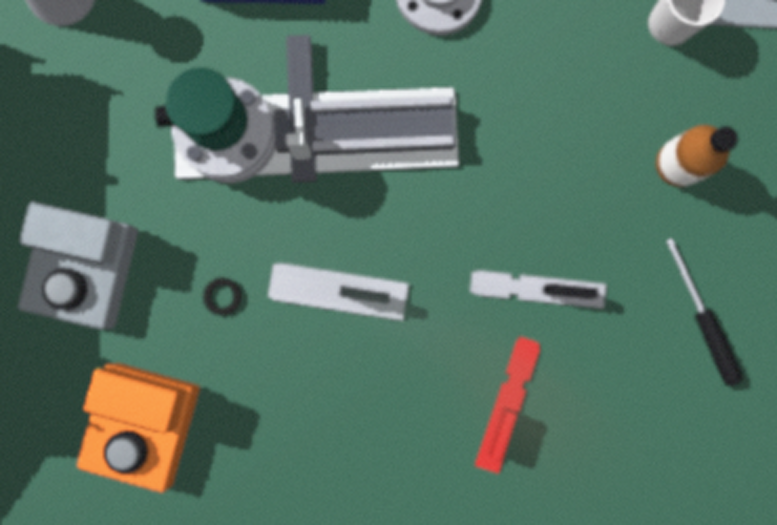

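View pics/scene1c.png

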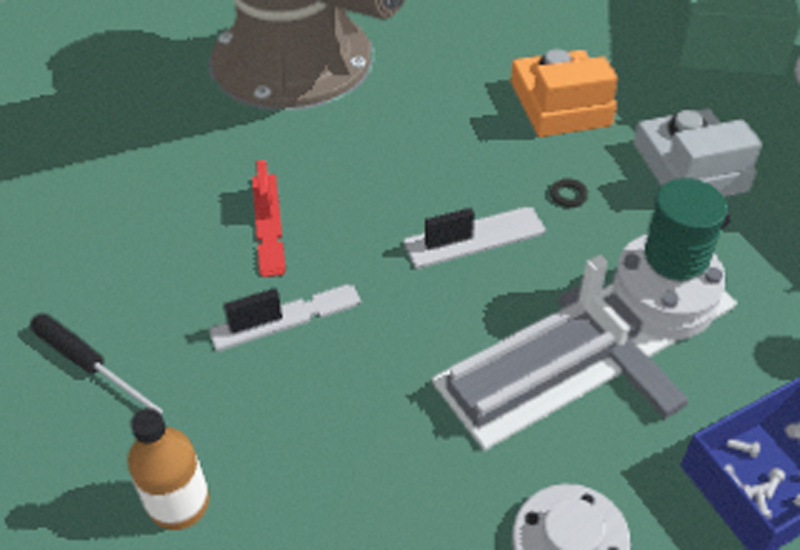

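The top view shows the station with the channel running image-left to the flanges. The post is on its near side at crop (300,155), and the grey gauge, tip to the left, spans crop (472..605, 289). The red gauge and orange readout are decoys, and the grey readout's key is at crop (65,289).

```bash
cat >> h.py <<'E'
from scipy.optimize import least_squares
def fit(obs,x0):
    """obs: list of (pic, model xyz, pixel uv); returns x,y,yaw(deg),rms px"""
    def f(q):
        R=Ro.from_euler("z",q[2],degrees=True).as_matrix()
        return np.concatenate([proj(p,R@np.array(m)+[q[0],q[1],0])[0]-uv for p,m,uv in obs])
    s=least_squares(f,x0,loss="soft_l1",x_scale=[.01,.01,1]); return s.x, np.sqrt(np.mean(f(s.x)**2))
def loc(q,m): return Ro.from_euler("z",q[2],degrees=True).as_matrix()@np.array(m)+[q[0],q[1],0]
E
python3 - <<'E'
from h import *
np.set_printoptions(precision=4,suppress=True)
p=capture("top");s=capture("scene");w=capture("wrist"); save(w,"w0.png")
T=lambda u,v:np.array([60+u/2.1,60+v/2.1]); S=lambda u,v:np.array([80+u/2.5,90+v/2.5])
for n,u,v,z in[("platR",456,88,.01),("platR2",459,165,.01),("platL",176,178,.01),("gt",472,283,.006),("gb",605,295,.006),("key",65,289,.045)]: print(n,onz(p,*T(u,v),z))
print("sc key",onz(s,*S(690,120),.045))
g=[(p,[.085,.015,.006],T(471,294)),(p,[.085,-.015,.006],T(474,271)),(p,[-.085,-.015,.006],T(607,285)),(p,[-.085,.015,.006],T(604,307)),
(s,[.085,.015,.006],S(347,286)),(s,[.085,-.015,.006],S(360,299)),(s,[-.085,-.015,.006],S(217,349))]
print("gauge",fit(g,[.4,-.2,90]))
st=[(p,[-.28,.03,.044],T(454,145)),(p,[-.28,-.03,.044],T(454,92)),(p,[-.285,.05,.01],T(459,165)),(p,[.07,.05,.01],T(176,178)),
(s,[-.285,.05,.01],S(434,381)),(s,[-.285,-.05,.01],S(485,448)),(s,[.07,-.05,.01],S(737,301))]
print("station",fit(st,[.6,.1,90]))
print(w["origin"],w["rotation"],w["K"][0][0],r.get_state()["tcp_pos"])
E
```

```text
platR [ 0.7049 -0.0915  0.01  ]
platR2 [ 0.6058 -0.0963  0.01  ]
platL [0.5827 0.2575 0.01  ]
gt [ 0.4575 -0.1145  0.006 ]
gb [ 0.4449 -0.2838  0.006 ]
key [0.4408 0.3767 0.045 ]
sc key [0.432  0.3943 0.045 ]
gauge (array([ 0.4513, -0.199 , 85.2772]), np.float64(0.7773928941646158))
station (array([ 0.6381,  0.1932, 94.1352]), np.float64(0.8851213709767699))
[ 0.167  -0.6574  0.3849] [164.926   -0.0441 110.1364] 318.2618534769089 [ 0.2332 -0.6334  0.1953]
```

```bash
python3 -m creep '[[40,0.3,0.6,0.25,0,0,4],[40,0.54,1,0.5,0,0,5],[40,0.54,1,0.25,0,0,5],[40,0.54,1,0,0,0,5],[40,0.54,1,0,0,0,5],[40,0.54,1,0,0,0,5],[40,0.54,1,0,0,0,5],[40,0.54,1,0,0,0,5]]' 20; python3 -m creep '[[40,0.6,1,0,0,0,5],[40,0.6,1,0,0,0,5],[40,0.6,1,0,0,0,5],[40,0.6,1,0,0,0,5],[40,0.6,1,0,0,0,5],[40,0.6,1,0,0,0,5],[40,0.6,1,0,0,0,5],[40,0.6,1,0,0,0,0]]'
python3 - <<'E'
from h import *
w=capture("wrist"); save(w,"w1.png"); s=r.get_state(); print(s["time_s"],s["tcp_pos"],s["eef_rot"],w["origin"],w["rotation"])
d=search_frame(w,"gauge"); print([(x["conf"],x["bbox"]) for x in d[:2]])
import cv2; cv2.imwrite("pics/w1b.png",cv2.resize(cv2.imread("pics/w1.png"),None,fx=1.5,fy=1.5,interpolation=2))
E
```

```text
time_s: 2.02
tcp_pos: [0.3357, -0.4422, 0.2205]
eef_rot: [-180.0, -0.0, -120.5]
contact_force: [0.5, 0.6, 0.8]
gripper_width: 0.0423
gripper_force: 0.0
time_s: 2.68
tcp_pos: [0.4558, -0.2421, 0.2206]
eef_rot: [-180.0, -0.0, -85.5]
contact_force: [0.1, -0.6, 0.3]
gripper_width: 0.0395
gripper_force: 0.0
2.7333 [ 0.45802351 -0.23937972  0.22055609] [-1.79894612e+02  1.97917596e-02 -8.56359033e+01] [ 0.46086394 -0.31178821  0.41020981] [ 1.64846250e+02 -3.36736577e-02 -1.75542646e+02]
[(0.76, [291.8, 201.8, 343.1, 230.7]), (0.57, [227.9, 134.6, 269.1, 254.8])]
```

View pics/w1b.png

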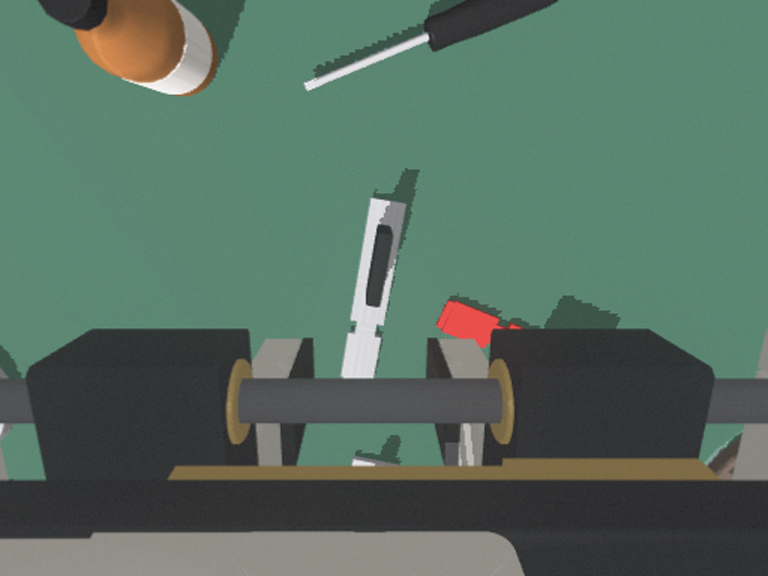

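The wrist view shows the grey gauge with its back end at (372..406, 200), fin and notches visible, and the red one apart from it to the right at (470,322).

```bash
python3 - <<'E'
from h import *
np.set_printoptions(precision=4,suppress=True)
w=capture("wrist"); f=w["frame"]
print(fit([(w,m,np.array(u)/1.5) for m,u in [([-.085,-.015,.006],(372,198)),([-.085,.015,.006],(406,203)),([.024,-.015,.006],(350,322)),([.024,.015,.006],(384,327)),([-.065,-.006,.051],(379,226)),([-.065,.006,.051],(391,227)),([-.005,-.006,.051],(366,304)),([-.005,.006,.051],(378,306))]],[.45,-.2,85]))
E
```

```text
(array([ 0.4513, -0.1951, 84.7522]), np.float64(1.4587311136710648))
```

```bash
python3 -m creep '[[0,0.1,0.6,0,0,0,0],[0,0.3,1,0,0,0,0],[0,0.3,1,0,0,0,0],[0,0.3,1,0,0,0,0],[0,0.3,1,0,0,0,0],[0,0.3,1,0,0,0,0],[0,0.3,1,0,0,0,0],[0,0.3,1,0,0,0,0]]'; python3 - <<'E'
from h import *
w=capture("wrist"); save(w,"w2.png"); s=r.get_state(); print(s["time_s"],s["tcp_pos"],s["eef_rot"],w["origin"],w["rotation"])
import cv2; cv2.imwrite("pics/w2b.png",cv2.resize(cv2.imread("pics/w2.png"),None,fx=1.5,fy=1.5,interpolation=2))
E
```

```text
time_s: 3.5
tcp_pos: [0.5102, -0.053, 0.2205]
eef_rot: [-180.0, -0.0, -85.8]
contact_force: [0.3, -0.0, -0.3]
gripper_width: 0.0005
gripper_force: 0.0
3.55 [ 0.51172225 -0.050163    0.22036182] [-1.79934358e+02  3.30522251e-02 -8.57955487e+01] [ 0.51490325 -0.12278438  0.41008073] [ 1.64838259e+02 -5.51459836e-02 -1.75925832e+02]
```

View pics/w2b.png

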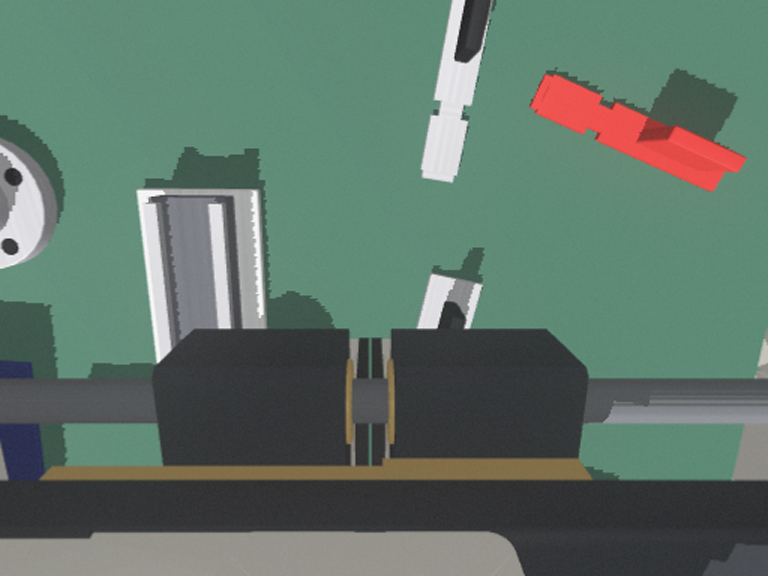

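The wrist view shows the station's open channel end: plate corners at (138,190) and (260,190), rail ends near row 201. The gauge tip is at (421..455,180).

```bash
python3 - <<'E'
from h import *
np.set_printoptions(precision=4,suppress=True)
w=capture("wrist")
print(fit([(w,m,np.array(u)/1.5) for m,u in [([-.285,-.05,.01],(138,190)),([-.285,.05,.01],(260,190)),([-.28,-.03,.044],(145,203)),([-.28,-.02,.044],(160,203)),([-.28,.02,.044],(211,203)),([-.28,.03,.044],(227,203))]],[.64,.19,94]))
print(fit([(w,m,np.array(u)/1.5) for m,u in [([.085,-.015,.006],(421,178)),([.085,.015,.006],(454,182)),([.036,-.015,.006],(432,113)),([.036,.015,.006],(468,119)),([.024,-.015,.006],(435,101)),([.024,.015,.006],(471,106)),([-.005,-.006,.051],(454,60)),([-.005,.006,.051],(470,63))]],[.45,-.2,85]))
for q in ([.638,.193,94.1],):
  for m in([-.091,.085,0],[-.091,-.014,0]):print(loc(q,m))
E
```

```text
(array([ 0.6327,  0.2008, 94.1904]), np.float64(0.9383736411371507))
(array([ 0.4543, -0.1914, 87.7326]), np.float64(3.154345069618564))
[0.5597 0.0962 0.    ]
[0.6585 0.1032 0.    ]
```

```bash
python3 -m creep '[[0,0.3,1,0,0,0,0],[0,0.3,1,0,0,0,0],[0,0.3,1,-0.2,0,0,0],[0,0.3,1,-0.5,0,0,0],[0,0.3,1,-1,0,0,0],[0,0.2,1,-1,0,0,0],[0,0,0,-1,0,0,0],[0,0,0,-1,0,0,0]]'; python3 -m creep '[[0,0,0,-0.6,0,0,0],[0,0,0,-0.4,0,0,0],[0,0,0,0,0,0,0]]'; python3 - <<'E'
from h import *
p=capture("top");save(p,"top2.png")
a=p["frame"][75:175,120:280,::-1]
s=capture("scene"); b=s["frame"][150:280,240:400,::-1]
o=np.vstack([cv2.resize(a,(640,400)),cv2.resize(b,(640,520))])[:, :]
cv2.imwrite("pics/t2.png",cv2.resize(o,(413,594)))
print(r.get_state()["tcp_pos"])
E
```

```text
time_s: 4.27
tcp_pos: [0.553, 0.0967, 0.1016]
eef_rot: [-180.0, -0.0, -85.7]
contact_force: [-0.2, 0.5, -1.1]
gripper_width: 0.0003
gripper_force: 0.0
time_s: 4.52
tcp_pos: [0.5515, 0.0951, 0.0757]
eef_rot: [179.8, -0.1, -85.9]
contact_force: [-0.5, 0.6, 0.5]
gripper_width: 0.0004
gripper_force: 0.0
[0.55320031 0.09598202 0.07833004]
```

View pics/t2.png

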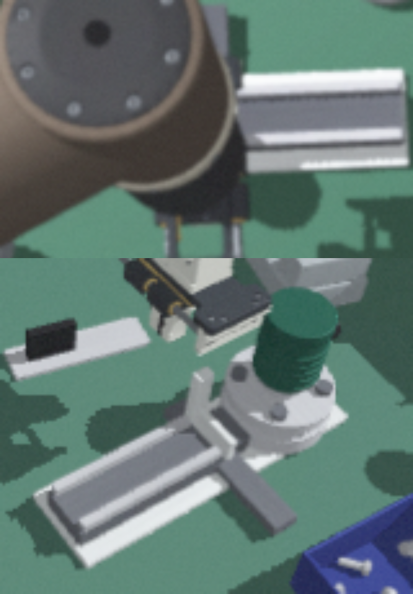

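The shutter is shut, its post at (203,390) in the lower crop. The gripper is on the near side of the post; I'll check the alignment by projection.

```bash
python3 - <<'E'
from h import *
np.set_printoptions(precision=3,suppress=True)
s=capture("scene"); t=r.get_state()["tcp_pos"]
P=lambda x:[(round((u-240)/160*413),round((v-150)/130*336+258)) for u,v in proj(s,x)]
q=[.635,.197,94.2]
print("tcp",P([t,t+[0,0,.066]])); print("post",P([loc(q,[-.091,.033,.101]),loc(q,[-.091,.033,.051]),loc(q,[-.16,-.0,.034])]))
R=Ro.from_euler("z",-94.2,degrees=True).as_matrix(); print("tcp in station",R@(t-[q[0],q[1],0]))
c=lambda x,y:np.array([240+x/413*160,150+(y-258)/336*130])
# post top centre observed
o=onz(s,*c(202,374),.101);print("post top obs in station",R@(o-[q[0],q[1],0]))
E
```

```text
tcp [(163, 350), (170, 307)]
post [(201, 368), (194, 399), (161, 458)]
tcp in station [-0.094  0.089  0.079]
post top obs in station [-0.095  0.026  0.101]
```

```bash
python3 -m creep '[[0,0.5,0.035,0,0,0,0],[0,0.4,0.03,0,0,0,0],[0,0.3,0.02,0,0,0,0],[0,0.4,0.03,0,0,0,0],[0,0.5,0.04,0,0,0,0],[0,0.5,0.04,0,0,0,0],[0,0.5,0.04,0,0,0,0],[0,0.5,0.04,0,0,0,0]]'; python3 -m creep '[[0,0.2,0.015,0,0,0,0],[0,0.1,0.01,0,0,0,0],[0,0.1,0.01,0,0,0,0],[0,0,0,0,0,0,0]]';python3 -m creep '[[0,0.1,0.01,0,0,0,0],[0,0,0,0,0,0,0]]';python3 -m creep '[[0,0.1,0.01,0,0,0,0],[0,0,0,0,0,0,0]]'
```

```text
time_s: 5.33
tcp_pos: [0.6439, 0.1035, 0.078]
eef_rot: [-180.0, 0.0, -85.8]
contact_force: [0.6, -0.7, -0.2]
gripper_width: 0.0004
gripper_force: 0.0
time_s: 5.67
tcp_pos: [0.6527, 0.1043, 0.0777]
eef_rot: [180.0, -0.0, -85.8]
contact_force: [-0.5, -0.2, -0.5]
gripper_width: 0.0005
gripper_force: 0.0
time_s: 5.83
tcp_pos: [0.6552, 0.1047, 0.078]
eef_rot: [-180.0, 0.0, -85.8]
contact_force: [-0.4, 0.0, 0.2]
gripper_width: 0.0006
gripper_force: 0.0
time_s: 6.0
tcp_pos: [0.6579, 0.105, 0.078]
eef_rot: [-180.0, 0.0, -85.8]
contact_force: [0.0, -0.7, 0.1]
gripper_width: 0.0004
gripper_force: 0.0
```

```bash
python3 - <<'E'
from h import *
s=capture("scene")
b=s["frame"][130:280,220:420,::-1]; cv2.imwrite("pics/s3.png",cv2.resize(b,(800,600),interpolation=2))
f=lambda x:[((u-220)*4,(v-130)*4) for u,v in proj(s,x)]
print(np.round(f([r.get_state()["tcp_pos"]])))
for t in("shutter_post","shutter"): print([(d["conf"],d["bbox"]) for d in search_frame(s,t)[:3]])
E
```

```text
[[431. 322.]]
[(0.8, [311.4, 193.2, 332.5, 225.7])]
[(0.65, [250.8, 166.7, 373.6, 268.4]), (0.55, [314.9, 192.0, 330.2, 228.4])]
```

View pics/s3.png

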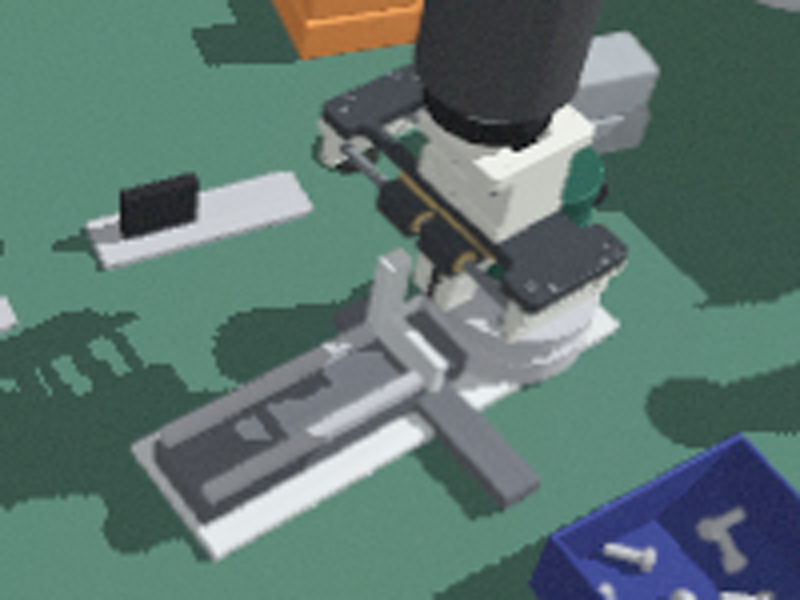

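```bash
python3 - <<'E'
from h import *
s=capture("scene"); t=r.get_state()["tcp_pos"]; p=capture("top")
q=[.635,.197,94.2]
def draw(pic,img,box,k,tcp):
    x0,y0,x1,y1=box; o=cv2.resize(np.ascontiguousarray(img[y0:y1,x0:x1]),None,fx=k,fy=k,interpolation=2)
    def pt(P,c):
        u,v=proj(pic,P)[0]; cv2.circle(o,(int((u-x0+.5)*k),int((v-y0+.5)*k)),3,c,-1)
    if tcp: pt(t,(0,0,255)); pt(t+[0,0,.05],(0,0,255))
    for m in([-.285,.05,.01],[-.285,-.05,.01],[.07,-.05,.01],[.07,.05,.01],[-.06,0,.059],[0,-.06,.059],[0,.06,.059],[0,0,.168]): pt(loc(q,m),(255,0,255))
    for m in([-.28,.03,.044],[-.28,-.03,.044],[-.102,.03,.044],[-.102,-.03,.044]): pt(loc(q,m),(255,255,0))
    for dx in(-.01,.01):
        for dy in(-.007,.007):
            pt(loc(q,[-.091+dx,.033+dy,.101]),(0,255,255))
            pt(loc(q,[-.091+dx,.033+dy,.051]),(0,255,0))
    return o
a=draw(s,s["frame"][:,:,::-1],(245,155,378,275),4.5,True)
b=draw(p,cv2.imread("pics/top1.png"),(130,70,290,155),3.7,False)
H=max(a.shape[1],b.shape[1]); f=lambda x:cv2.copyMakeBorder(x,0,0,0,H-x.shape[1],0)
o=np.vstack([f(a),f(b)]); k=600/o.shape[0]; cv2.imwrite("pics/o4.png",cv2.resize(o,None,fx=k,fy=k,interpolation=3)); print(o.shape)
E
```

```text
(854, 598, 3)
```

View pics/o4.png

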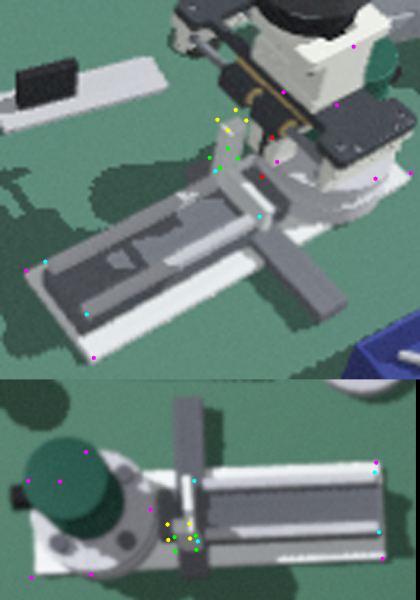

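The overlay's plate corners and rail ends match the image, but the post hasn't moved although the fingers are past it. The wrist camera should show where the post is relative to the fingers.

```bash
python3 - <<'E'
from h import *
w=capture("wrist"); t=r.get_state()["tcp_pos"]; q=[.635,.197,94.2]; save(w,"w5raw.png")
o=cv2.resize(w["frame"][:,:,::-1],None,fx=1.5,fy=1.5,interpolation=2)
def pt(P,c):
    u,v=proj(w,P)[0]*1.5; cv2.circle(o,(int(u),int(v)),3,c,-1)
pt(t,(0,0,255))
for m in([-.285,.05,.01],[-.285,-.05,.01]): pt(loc(q,m),(255,0,255))
for m in([-.28,.03,.044],[-.28,-.03,.044],[-.102,.03,.044],[-.102,-.03,.044]): pt(loc(q,m),(255,255,0))
for dx in(-.01,.01):
    for dy in(-.007,.007): pt(loc(q,[-.091+dx,.033+dy,.101]),(0,255,255)); pt(loc(q,[-.091+dx,.033+dy,.051]),(0,255,0))
cv2.imwrite("pics/w5.png",o)
E
```

```text
(no output)
```

View pics/w5.png

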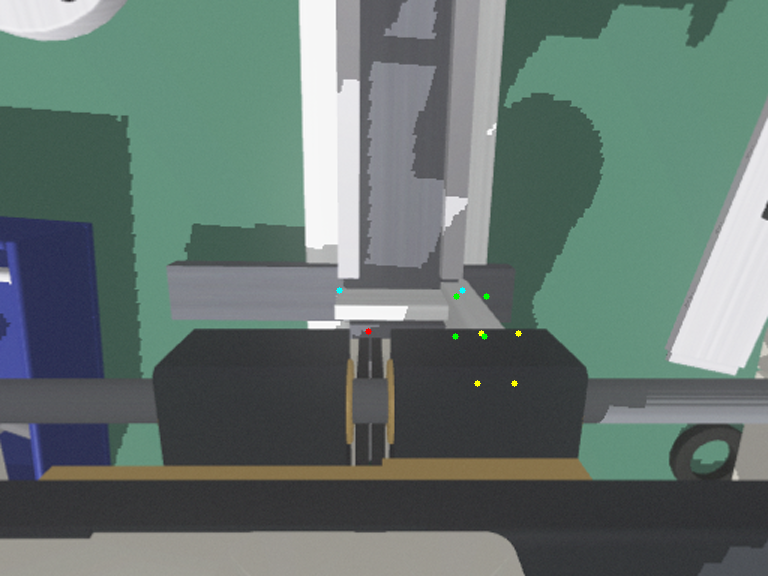

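The post stands at about (462,300), leaning away, while the fingers (TCP dot at (368,331)) lie beyond the shutter plate (bright top strip, rows 305-319). So the fingers passed on the flange side of the post, and I'll refit the station from these close features.

```bash
python3 - <<'E'
from h import *
np.set_printoptions(precision=4,suppress=True)
w=capture("wrist"); t=r.get_state()["tcp_pos"]
L=[([-.102,-.03,.044],(338,279)),([-.102,-.02,.044],(359,279)),([-.102,.02,.044],(442,280)),([-.102,.03,.044],(464,280)),([-.095,-.028,.051],(337,305)),([-.087,-.028,.051],(335,319))]
for l in(L,L[:4]):
    q,e=fit([(w,m,np.array(u)/1.5) for m,u in l],[.64,.19,94.2]); print(q,e)
    print("tcp in st",Ro.from_euler("z",-q[2],degrees=True).as_matrix()@(t-[q[0],q[1],0]))
g=w["frame"].astype(int).sum(2)//3
print(g[180:216,225], g[180:216,260])
E
```

```text
[ 0.6356  0.1919 94.4561] 2.1728229811095363
tcp in st [-0.0885 -0.0152  0.0778]
[ 0.6367  0.1915 93.5859] 0.2999574555536614
tcp in st [-0.0878 -0.0155  0.0778]
[197 198 198 200 197 169 137 137 136 135 136 136 135 137 141 154 145 148
 149 149 148 153 151 195 246 246 246 246 246 246 246 247 247 140 246 247] [ 89  92  91  90  89  89  91  91  91  90  90  89 102 149 153 149 147 147
 148 149 147 151 148 168 244 246 245 245 245 245 246 246 246 199  91  82]
```

```bash
python3 - <<'E'
from h import *
np.set_printoptions(precision=4,suppress=True)
w=capture("wrist"); t=r.get_state()["tcp_pos"]
R=Ro.from_euler("z",-94.2,degrees=True).as_matrix()
print("tcp",R@t)
for n,u,v,z in[("plate -95",360,305,.051),("plate -87",360,319,.051),("rail end -102",350,279,.044),("fingertip edge",360,333,.078),("slide-bar edge",250,319,.03)]:
    print(n,R@onz(w,u/1.5,v/1.5,z))
g=w["frame"].astype(int).sum(2)//3
for c in(236,238,241,244,248,250,254): print(c,g[205:245,c])
E
```

```text
tcp [ 0.0564 -0.6636  0.0778]
plate -95 [ 0.053  -0.6675  0.051 ]
plate -87 [ 0.06   -0.6676  0.051 ]
rail end -102 [ 0.0421 -0.6724  0.044 ]
fingertip edge [ 0.0571 -0.6671  0.078 ]
slide-bar edge [ 0.0671 -0.7256  0.03  ]
236 [246 246 246 246 246 246 246 247 149  88  87 108 137 137 138 136 137 136
 105  92 105 151 154 153 152 154 153 154 153 151 155 150 149 148 148 149
 150 148 143 141]
238 [246 246 246 246 246 246 246 247 150  88  84 110 137 137 138 137 135 136
 134  93 102 145 142 144 144 142 141 142 139 138 136 134 115 115 112 112
  94  91  94  76]
241 [246 246 245 246 246 246 246 247 150  87  85 109 136 137 138 137  95  91
  90  92  71  64  64  63  63  63  65  59  62  63  62  61  59  59  63  59
  58  57  59  60]
244 [246 246 245 246 246 246 246 246 150  90  85 108 135 136 138 138  92  92
  90  91  71  61  63  60  63  59  62  59  59  60  59  62  56  57  58  60
  59  60  59  57]
248 [246 245 245 245 246 246 246 246 166  90  85 109 136  94  92  91  91  91
  90  90  70  61  62  60  63  61  59  61  60  62  58  59  62  59  59  60
  59  60  57  55]
250 [246 246 245 246 246 246 246 246 169  90  84 107 134  93  90  91  91  91
  91  91  70  62  63  61  57  61  59  61  58  60  57  58  59  57  59  60
  58  58  57  56]
254 [246 245 245 245 245 246 246 246 175  90  84  87  93  92  91  88  90  90
  92  92  87 106 104 105 105 106 100  98  99  88  85  86  86  76  76  78
  70  68  67  67]
```

The fingertips look higher relative to the post than I assumed, so they may have gone over it. I'll go back, drop lower, shift 8 mm towards the channel, and push while watching the force.

```bash
python3 -m creep '[[0,-0.6,-0.05,0,0,0,0],[0,-0.9,-0.07,0,0,0,0],[0,-0.9,-0.07,0,0,0,0],[0,-0.9,-0.07,0,0,0,0],[0,-0.7,-0.07,0,0,0,0],[0,0,-0.2,-0.3,0,0,0],[0,0,-0.1,-0.3,0,0,0],[0,0,0,-0.1,0,0,0]]';python3 -m creep '[[0,0.5,0.04,0,0,0,0],[0,0.4,0.03,0,0,0,0],[0,0.3,0.02,0,0,0,0],[0,0.3,0.02,0,0,0,0],[0,0.3,0.02,0,0,0,0]]';python3 -m creep '[[0,0.2,0.015,0,0,0,0],[0,0.2,0.015,0,0,0,0],[0,0.2,0.015,0,0,0,0]]'
```

```text
time_s: 7.07
tcp_pos: [0.5576, 0.0886, 0.0593]
eef_rot: [180.0, -0.0, -85.8]
contact_force: [0.3, 0.3, -0.5]
gripper_width: 0.0006
gripper_force: 0.0
time_s: 7.48
tcp_pos: [0.603, 0.0922, 0.0597]
eef_rot: [179.9, -0.0, -85.8]
contact_force: [-3.2, 1.4, 0.7]
gripper_width: 0.0004
gripper_force: 1.3
time_s: 7.73
tcp_pos: [0.6175, 0.0932, 0.0598]
eef_rot: [179.9, -0.0, -85.8]
contact_force: [-2.1, -0.5, -1.7]
gripper_width: 0.0004
gripper_force: 1.2
```

```bash
python3 -m creep '[[0,0.4,0.03,0,0,0,0],[0,0.4,0.03,0,0,0,0],[0,0.4,0.03,0,0,0,0],[0,0.3,0.02,0,0,0,0],[0,0.1,0.01,0,0,0,0],[0,0,0,0,0,0,0]]';python3 -m creep '[[0,0.1,0.01,0,0,0,0],[0,0.1,0.01,0,0,0,0],[0,0,0,0,0,0,0]]';python3 -m creep '[[0,0.1,0.01,0,0,0,0],[0,0.1,0.01,0,0,0,0],[0,0,0,0,0,0,0]]'
```

```text
time_s: 8.23
tcp_pos: [0.6592, 0.0967, 0.0603]
eef_rot: [-179.9, 0.0, -85.8]
contact_force: [-0.5, -0.4, -0.3]
gripper_width: 0.0005
gripper_force: 0.0
time_s: 8.48
tcp_pos: [0.6628, 0.097, 0.0605]
eef_rot: [-180.0, 0.0, -85.8]
contact_force: [-0.9, -1.1, 0.2]
gripper_width: 0.0003
gripper_force: 0.6
time_s: 8.73
tcp_pos: [0.6631, 0.0968, 0.0604]
eef_rot: [179.5, -0.1, -85.8]
contact_force: [-18.7, 0.8, 11.7]
gripper_width: 0.0004
gripper_force: 9.2
```

```bash
python3 -m creep '[[0,-0.4,0,0.1,0,0,0],[0,0,0,0.8,0,0,0],[0,0,0,1,0,0,0],[0,0,0,1,0,0,0],[20,0,-0.5,1,0,0,0],[40,-0.5,-1,0.5,0,0,0],[40,-0.7,-1,0,0,0,-1.2],[40,-0.7,-1,0,0,0,-2]]'; python3 -m creep '[[40,-0.7,-1,0,0,0,-2],[40,-0.7,-1,0,0,0,-2],[40,-0.7,-1,0,0,0,-2],[40,-0.7,-1,0,0,0,0],[40,-0.7,-1,0,0,0,0],[40,-0.7,-1,0,0,0,0],[40,-0.7,-1,0,0,0,0],[40,-0.7,-1,-0.5,0,0,0]]'
python3 - <<'E'
from h import *
p=capture("top"); save(p,"top6.png"); s=capture("scene"); save(s,"scene6.png")
s=r.get_state(); print(s["tcp_pos"],s["eef_rot"])
E
```

```text
time_s: 9.4
tcp_pos: [0.6111, 0.0098, 0.172]
eef_rot: [-179.7, 0.1, -89.0]
contact_force: [0.6, -0.6, 0.1]
gripper_width: 0.0218
gripper_force: 0.0
time_s: 10.07
tcp_pos: [0.4717, -0.1913, 0.1606]
eef_rot: [-179.6, -0.0, -94.9]
contact_force: [1.0, -0.3, 1.0]
gripper_width: 0.0399
gripper_force: 0.0
[ 0.46769944 -0.19198285  0.15719489] [-1.79985016e+02  2.49988866e-02 -9.51505545e+01]
```

```bash
python3 -m creep '[[40,-0.4,-0.8,-0.3,0,0,0],[40,-0.4,-0.8,-0.8,0,0,0],[40,0,0,-0.8,0,0,0],[40,0,0,-0.8,0,0,0],[40,0,0,-0.8,0,0,0],[40,0,0,-0.8,0,0,0],[40,0,0,-0.7,0,0,0],[40,0,0,-0.4,0,0,0]]'; python3 -m creep '[[40,0,0,0,0,0,0],[20,0,0,0,0,0,0],[8,0,0,0,0,0,0],[4,0,0,0,0,0,0],[4,0,0,0,0,0,0],[4,0,0,0,0,0,0]]' 30
python3 - <<'E'
from h import *
w=capture("wrist"); save(w,"w7.png")
E
```

```text
time_s: 10.83
tcp_pos: [0.4504, -0.2297, 0.0215]
eef_rot: [-180.0, 0.0, -95.0]
contact_force: [0.1, 0.2, -0.3]
gripper_width: 0.0397
gripper_force: 0.0
time_s: 11.33
tcp_pos: [0.4507, -0.2301, 0.0235]
eef_rot: [-179.9, -0.0, -95.0]
contact_force: [-0.5, -0.7, -0.1]
gripper_width: 0.0121
gripper_force: 0.0
```

```bash
python3 -m creep '[[2,0,0,0,0,0,0],[2,0,0,0,0,0,0],[2,0,0,0,0,0,0]]' 40; python3 -m creep '[[2,0,0,0.4,0,0,0],[2,0,0,0.8,0,0,0],[2,0,0,0.8,0,0,0],[2,0,0,0,0,0,0]]'
```

```text
time_s: 11.63
tcp_pos: [0.4502, -0.2301, 0.0228]
eef_rot: [-180.0, -0.0, -95.0]
contact_force: [-0.3, 0.1, -0.0]
gripper_width: 0.0022
gripper_force: 0.0
time_s: 11.97
tcp_pos: [0.4528, -0.2307, 0.077]
eef_rot: [-179.7, -0.1, -94.9]
contact_force: [0.9, 0.1, 0.3]
gripper_width: 0.0019
gripper_force: 0.0
```

```bash
python3 - <<'E'
from h import *
s=capture("scene"); t=r.get_state()["tcp_pos"]; T=capture("top")
w=cv2.imread("pics/w7.png"); cv2.circle(w,(245,221),1,(0,0,255),-1)
def crop(pic,P,hw,hh,k,m):
    u,v=proj(pic,P)[0]; x0,y0=max(0,int(u)-hw),max(0,int(v)-hh); o=cv2.resize(np.ascontiguousarray(pic["frame"][y0:y0+2*hh,x0:x0+2*hw,::-1]),None,fx=k,fy=k,interpolation=2)
    for X in m:
        a,b=proj(pic,X)[0]; cv2.circle(o,(int((a-x0+.5)*k),int((b-y0+.5)*k)),3,(0,0,255),-1)
    return o
a=crop(s,t,50,37,4,[t,t+[0,0,.05]]); b=crop(T,t,50,37,4,[t]); c=cv2.resize(w[90:250,145:345],None,fx=2,fy=2)
c=cv2.copyMakeBorder(c[:300],0,0,0,0,0)
d=cv2.imread("pics/scene6.png")[150:280,230:400]; d=cv2.resize(d,(392,296))
f=lambda x:cv2.resize(x,(400,300))
cv2.imwrite("pics/o8.png",np.vstack([np.hstack([f(a),f(b)]),np.hstack([f(c),f(d)])])); print(a.shape,b.shape,c.shape,d.shape)
E
```

```text
(296, 400, 3) (296, 400, 3) (300, 400, 3) (296, 392, 3)
```

View pics/o8.png

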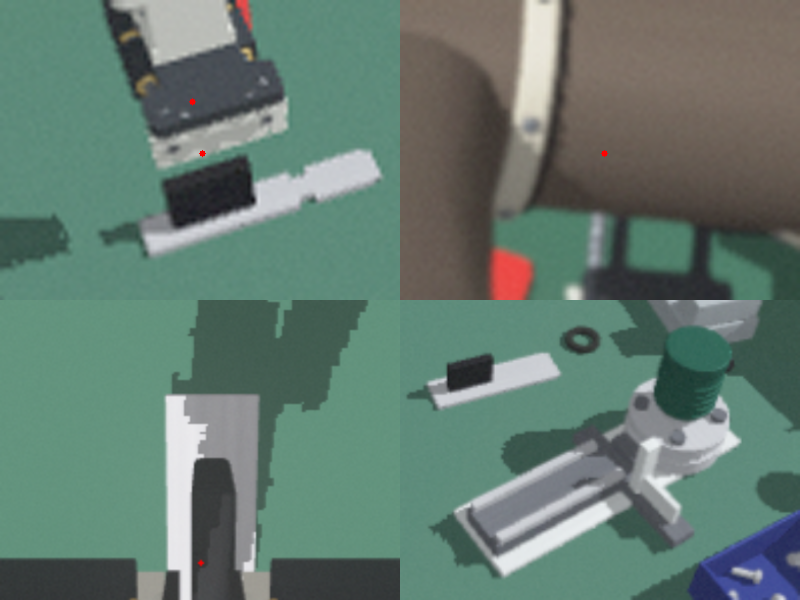

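The lower-right crop shows the shutter open. The gauge is still on the bench, and the fin passed below the fingertips: they evidently end about 30 mm short of the reported TCP, which also explains passing over the post. I'll go lower, watching the force.

```bash
python3 -m creep '[[40,-0.15,0,0,0,0,0],[40,0,0,0,0,0,0],[40,0,0,-0.5,0,0,0],[40,0,0,-0.8,0,0,0],[40,0,0,-0.8,0,0,0],[40,0,0,-0.4,0,0,0],[40,0,0,-0.2,0,0,0],[40,0,0,0,0,0,0]]'; python3 -m creep '[[40,0,0,-0.2,0,0,0],[30,0,0,-0.2,0,0,0],[15,0,0,0,0,0,0],[4,0,0,0,0,0,0],[4,0,0,0,0,0,0],[4,0,0,0,0,0,0],[4,0,0,0,0,0,0]]' 30
```

```text
time_s: 12.73
tcp_pos: [0.4455, -0.23, 0.0041]
eef_rot: [179.8, -0.0, -95.0]
contact_force: [-0.4, 0.3, 0.2]
gripper_width: 0.0398
gripper_force: 0.0
time_s: 13.32
tcp_pos: [0.4467, -0.23, -0.0044]
eef_rot: [-180.0, 0.0, -95.0]
contact_force: [0.2, 0.3, -2.1]
gripper_width: 0.0122
gripper_force: 30.0
```

```bash
python3 -m creep '[[4,0,0,0.5,0,0,0],[4,0,0,0.9,0,0,0],[4,0,0,0.9,0,0,0],[4,0,0,0.9,0,0,0],[4,0.4,0.4,0.8,0,0,0],[4,0.8,0.6,0,0,0,2],[4,0.9,0.8,0,0,0,2],[4,0.9,0.9,0,0,0,2]]'; python3 -m creep '[[4,0.9,0.9,0,0,0,2],[4,0.9,0.9,0,0,0,1],[4,0.9,0.9,0,0,0,0],[4,0.9,0.9,0,0,0,0],[4,0.9,0.9,0,0,0,0],[4,0.7,0.5,0,0,0,0],[4,0,0,0,0,0,0],[4,0,0,0,0,0,0]]'
python3 - <<'E'
from h import *
w=capture("wrist"); p=capture("top"); w=capture("wrist"); save(w,"w9.png"); np.save("w9.npy",w,allow_pickle=True)
s=r.get_state(); print(s["time_s"],s["tcp_pos"],s["eef_rot"],w["origin"],w["rotation"])
t=s["tcp_pos"]; print("tcp px",proj(w,t))
o=cv2.resize(w["frame"][:270,:,::-1],None,fx=1.55,fy=1.55,interpolation=2); cv2.imwrite("pics/w9b.png",o)
E
```

```text
time_s: 13.98
tcp_pos: [0.5219, -0.1621, 0.0959]
eef_rot: [-180.0, 0.0, -89.0]
contact_force: [0.3, 0.6, -2.6]
gripper_width: 0.0119
gripper_force: 30.0
time_s: 14.65
tcp_pos: [0.6513, -0.0367, 0.0941]
eef_rot: [179.9, -0.0, -85.9]
contact_force: [-0.9, -0.9, -3.3]
gripper_width: 0.0118
gripper_force: 30.0
14.8 [ 0.65040189 -0.03808922  0.09494385] [ 1.79931852e+02  2.93409649e-04 -8.60193212e+01] [ 0.65524579 -0.1075939   0.28421179] [ 1.64835833e+02 -1.73630794e-01 -1.76076531e+02]
tcp px [[245.51519991 220.63871989]]
```

View pics/w9b.png

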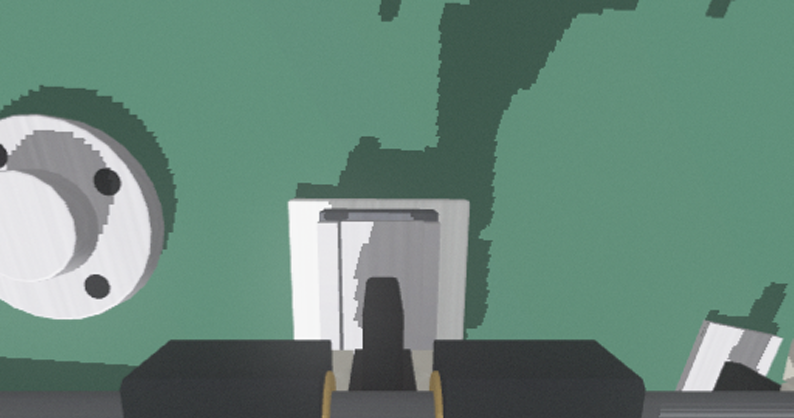

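The view shows the held blade above the channel: the plate's end corners are at (289,200) and (469,200), the rail ends near row 221, and the fin at (384,278). The held blade overlaps the rails in the view, so I'll read the edges numerically.

```bash
python3 - <<'E'
from h import *
np.set_printoptions(linewidth=200)
f=cv2.imread("pics/w9.png").astype(int)[:,:,1]
for v in(150,165,180,205): print("row",v,dict(zip(range(182,308,1),f[v,182:308])) if 0 else f[v,182:308])
for u in(212,225,240,262,278): print("col",u,f[122:170,u])
w=np.load("w9.npy",allow_pickle=True).item()
q=[.6365,.192,94.0]; gq=[.6498,-.0045,94.0]
for n,m in(("plate",[-.285,-.05,.01]),("plate",[-.285,.05,.01]),("rail",[-.28,-.03,.044]),("rail",[-.28,.03,.044])): print(n,proj(w,loc(q,m)))
for m in([-.085,-.015,.105],[-.085,.015,.105],[-.065,-.006,.15],[-.065,.006,.15]): print("g",proj(w,loc(gq,m)))
E
```

```text
row 150 [151 150 150 149 186 243 244 246 246 246 245 245 246 246 246 245 245 245 245 246 246 246 243 232 232 231 232 233 232 232 232 233 231 233 232 222 121 131 214 229 230 228 230 231 230 230 229 230 229
 230 231 231 232 232 231 230 221 146 145 144 145 144 147 146 147 148 149 148 147 145 145 144 147 148 147 146 147 149 142 147 141 142 143 145 146 145 145 146 147 147 145 144 148 149 147 147 147 147
 147 147 147 151 170 173 171 175 175 176 175 174 174 176 180 179 177 177 176 175 172 155 103  91  91  93  91  94]
row 165 [151 150 153 150 153 188 242 245 246 246 246 245 246 246 246 245 245 245 245 245 246 246 245 234 233 232 233 233 234 232 232 232 232 231 232 224 149 122 188 232 229 230 229 231 230 228 229 229 230
 222 150 151 151 154 151 149 147 147 145 145 144 143 144 147 147 145 147 145 146 143 143 143 144 147 146 148 149 146 144 143 142 142 144 143 144 144 145 145 145 144 143 147 148 147 147 146 145 146
 148 147 152 159 172 172 172 173 173 174 177 174 177 179 180 177 176 177 176 178 158 118  94  96  95  91  92  93]
row 180 [151 150 151 152 154 171 227 244 246 246 246 245 246 246 246
[... 1543 characters left out ...]
6 146 145 146 145 147 147]
col 262 [ 93  93  91  95  95  92 133 164 170 174 177 176 151  84  79 104 132 135 134 133 124 143 142 145 144 142 144 141 141 143 144 143 143 143 143 141 143 145 142 142 144 143 142 142 144 143 141 141]
col 278 [ 93  93  93  94  90  90 129 165 171 177 179 179 178  82  78  82  88  89  89  89  98 123 142 150 147 148 146 147 147 149 148 149 146 147 148 147 149 147 147 149 145 145 150 145 148 146 145 146]
plate [[183.45183601 124.98313171]]
plate [[301.96207048 124.8029873 ]]
rail [[202.12277399 134.3935439 ]]
rail [[282.67004585 134.26489061]]
g [[215.35345898 140.13351719]]
g [[269.0809184  140.04515862]]
g [[227.79127488 196.64522258]]
g [[255.16349219 196.58730136]]
```

```bash
python3 - <<'E'
from h import *
np.set_printoptions(precision=4,suppress=True)
w=np.load("w9.npy",allow_pickle=True).item(); R=Ro.from_euler("z",-94.0,degrees=True).as_matrix()
t=[.6504,-.0381,.095]
for n,u,v,z in[("rail end L",205.3,142.5,.044),("rail end R",282.5,142.8,.044),("blade back L",219.8,142.6,.105),("fin back L",234.2,179.5,.150),("fin back R",260.6,179.5,.150),("plateL",186.5,128,.01),("plateR",302,128,.01)]: print(n,R@onz(w,u,v,z))
print("tcp",R@t)
f=cv2.imread("pics/w9.png").astype(int)[:,:,1]; print(f[170:200,247])
E
```

```text
rail end L [-0.1269 -0.6762  0.044 ]
rail end R [-0.1265 -0.6183  0.044 ]
blade back L [-0.1334 -0.6605  0.105 ]
fin back L [-0.1225 -0.651   0.15  ]
fin back R [-0.1225 -0.6396  0.15  ]
plateL [-0.1354 -0.6959  0.01  ]
plateR [-0.1352 -0.5982  0.01  ]
tcp [-0.0834 -0.6462  0.095 ]
[148 146 148 149 145 146 148 146 122  69  64  63  62  65  67  62  64  63
  63  64  64  64  62  65  61  62  64  64  63  62]
```

```bash
python3 -m creep '[[4,0.06,0.3,-0.3,0,0,0],[4,0,0,-0.7,0,0,0],[4,0,0,-0.7,0,0,0],[4,0,0,-0.4,0,0,0],[4,0,0,-0.2,0,0,0],[4,0,0,-0.1,0,0,0],[4,0,0,0,0,0,0]]'; python3 -m creep '[[4,0,0,-0.1,0,0,0],[4,0,0,0,0,0,0],[4,0,0,0,0,0,0]]'
```

```text
time_s: 15.38
tcp_pos: [0.6529, -0.0302, 0.0351]
eef_rot: [180.0, -0.0, -86.0]
contact_force: [-0.8, -0.2, -2.1]
gripper_width: 0.0118
gripper_force: 30.0
time_s: 15.63
tcp_pos: [0.6533, -0.03, 0.0333]
eef_rot: [-180.0, 0.0, -86.0]
contact_force: [-0.6, -0.6, -2.8]
gripper_width: 0.012
gripper_force: 30.0
```

```bash
python3 -m creep '[[4,0,0,-0.1,0,0,0],[4,0,0,0,0,0,0]]'; python3 -m creep '[[4,0,0,-0.08,0,0,0],[4,0,0,0,0,0,0]]';
```

```text
time_s: 15.8
tcp_pos: [0.6529, -0.03, 0.0302]
eef_rot: [-180.0, 0.0, -86.0]
contact_force: [-0.3, -0.0, -2.5]
gripper_width: 0.0119
gripper_force: 30.0
time_s: 15.97
tcp_pos: [0.6533, -0.03, 0.0295]
eef_rot: [-180.0, -0.0, -86.0]
contact_force: [-2.9, 0.8, 6.6]
gripper_width: 0.0119
gripper_force: 30.0
```

```bash
python3 -m creep '[[20,0,0,0,0,0,0],[30,0,0,0,0,0,0],[30,0,0,0,0,0,0],[30,0,0,0.5,0,0,0],[30,0,0,1,0,0,0],[30,0,0,1,0,0,0],[30,0,0,1,0,0,0],[30,0,0,1,0,0,0]]'; python3 -m creep '[[30,0,0,1,0,0,0],[30,0,0,1,0,0,0],[30,0,0,1,0,0,0],[30,-0.07,1,1,0,0,0],[30,-0.07,1,0,0,0,0],[30,-0.07,1,0,0,0,0],[30,-0.07,1,0,0,0,0],[30,-0.07,1,0,0,0,0]]';python3 -m creep '[[30,-0.07,1,0,0,0,0],[30,-0.07,1,0,0,0,0],[30,0,0.8,0,0,0,0],[30,0,0,0,0,0,0],[30,0,0,0,0,0,0],[30,0,0,0,0,0,0]]'
python3 - <<'E'
from h import *
np.set_printoptions(linewidth=220,precision=4,suppress=True)
w=capture("wrist"); w=capture("wrist"); save(w,"w10.png"); np.save("w10.npy",w,allow_pickle=True)
s=r.get_state(); print(s["time_s"],s["tcp_pos"],w["origin"],w["rotation"])
for t in("gauge","station","shutter","plain_blade"):
    for d in outline_of(w,t)[:2]:
        m=d["region"]; print(t,round(d["conf"],2),d["bbox"],m.sum())
        if t=="gauge":
            for v in range(int(d["bbox"][1]),int(d["bbox"][3])+1,4): 
                c=np.where(m[v])[0]; print(v,(c.min(),c.max()) if len(c) else None,end=" ")
q=[.6365,.192,94.0]
for n,m in(("rail-102",[-.102,0,.044]),("shut",[-.091,-.06,.051]),("rim-60 top",[-.06,0,.059]),("rim z43",[-.06,0,.043]),("rim low",[-.06,0,.034]),("floor -190",[-.19,0,.034])): print(n,proj(w,loc(q,m)))
f=w["frame"].astype(int)[:,:,1]
c=int(proj(w,loc(q,[-.08,0,.04]))[0][0])
for u in(c-7,c,c+7): print(u,f[20:215,u].reshape(-1,39) if 0 else f[20:215,u])
E
```

```text
time_s: 16.63
tcp_pos: [0.653, -0.0301, 0.1429]
eef_rot: [-180.0, -0.0, -86.0]
contact_force: [0.3, 1.6, 0.2]
gripper_width: 0.0302
gripper_force: 0.0
time_s: 17.3
tcp_pos: [0.644, 0.0959, 0.2422]
eef_rot: [-179.9, 0.0, -86.0]
contact_force: [0.3, 0.2, -0.3]
gripper_width: 0.0302
gripper_force: 0.0
time_s: 17.8
tcp_pos: [0.6407, 0.1648, 0.2414]
eef_rot: [-180.0, 0.0, -86.0]
contact_force: [-0.1, 0.6, 0.1]
gripper_width: 0.03
gripper_force: 0.0
17.9 [0.6407 0.1641 0.2412] [0.6452 0.0945 0.4309] [ 164.8373   -0.0563 -176.0821]
gauge 0.89 [230.0, 3.4, 263.0, 105.1] 2649
3 (np.int64(233), np.int64(262)) 7 (np.int64(234), np.int64(262)) 11 (np.int64(234), np.int64(261)) 15 (np.int64(234), np.int64(261)) 19 (np.int64(234), np.int64(261)) 23 (np.int64(235), np.int64(261)) 27 (np.int64(235), np.int64(260)) 31 (np.int64(235), np.int64(260)) 35 (np.int64(236), np.int64(260)) 39 (np.int64(235), np.int64(260)) 43 (np.int64(235), np.int64(260)) 47 (np.int64(236), np.int64(257)) 51 (np.int64(239), np.int64(255)) 55 (np.int64(239), np.int64(256)) 59 (np.int64(234), np.int64(260)) 63 (np.int64(234),
[... 2368 characters left out ...]
 236 236 236 236 237 235 234 234 234 236 237 238 235 232 233 232 233 235 235 235 235 234 235 234 235 234 234 234 233 233 234 234 234
 233 233 234 233 233 233 234 233 234 233 233 233 232 233 232 232 232 232 232 231 232 231 232 231 232 235 233 227 161 133 133 122  94  92  93  90  91  93  92  95  93  90  91  91  89  93  89  89  92  90  87  89  93  92
  92  93  95  92  92  92  92  89  91  92  91  94  92 106 138 127 148 152 150 148 153 151 152 149 149 151 150 148 148 146 151 151 150 150 151 149 146 147 147 148  79  82  75  84  72  82  76  85  77  78  83  81  72  71
  70  73  73  79 107 113 115 113 114 113 114 114 115 114 113 115 115 117 115 115 115 114 115 116 118 114 114 113 113 114 114 112 115]
```

```bash
python3 - <<'E'
from h import *
np.set_printoptions(linewidth=220,precision=4,suppress=True)
w=np.load("w10.npy",allow_pickle=True).item(); R=Ro.from_euler("z",-94.0,degrees=True).as_matrix()
f=w["frame"].astype(int)[:,:,1]
for u in(236,237,238,257,258,259,247): print(u,f[40:64,u])
for v in(30,75,95,110): print("row",v,f[v,205:290])
for n,v,z in[("tip",102.0,.04),("notch back",47.5,.04),("notch front",57.5,.04),("rim top",142.6,.059),("rim z43",141.2,.043)]: print(n,R@onz(w,247.5,v,z))
print("tcp",R@r.get_state()["tcp_pos"])
E
```

```text
236 [236 236 236 236 236 235 217 136 145 143 142  97  97  98  96  94  97 116 159 159 159 160 159 159]
237 [237 236 236 236 236 235 217 136 140 140 138  96  93  98  96  96  96 114 161 162 161 160 160 160]
238 [236 236 235 236 236 235 217 137 139 141 140  98  95  97  95  96  95 111 160 157 159 159 157 160]
257 [234 234 234 234 234 233 213  99 105 104 107 105 106  96  94  96  94 139 235 235 234 235 235 235]
258 [234 234 234 234 233 233 213 117 144 141 140 140 140  94  97  96  96 141 235 235 235 235 235 235]
259 [234 234 234 234 235 233 213 153 145 141 144 145 141  95  96  94  98 140 235 235 236 235 236 234]
247 [239 239 239 239 239 239 236 235 234 234 236 237 237 234 231 233 236 237 237 237 237 237 237 236]
row 30 [153 162 216 246 247 247 247 247 247 246 246 246 246 247 246 246 246 234 234 234 234 235 234 234 234 222 102  94 119 197 236 236 237 236 236 237 238 239 235 234 233 235 239 239 235 234 234 234 236 237 235 233 234 234
 234 230 159  96  96 108 144 173 234 234 234 234 233 234 233 233 230 198 183 183 183 184 185 184 185 187 211 246 246 246 229]
row 75 [ 99  96 108 194 246 247 247 
[... 517 characters left out ...]
 231 231 232 230 231
 229 191  94  92  93  99 127 150 151 151 152 150 151 149 154 173 187 186 183 186 183 183 186 183 184 179 182 179 141  96  95]
row 110 [246 246 246 246 246 246 246 235 187 148 146 144 146 145 139 106  96  94  94 107 140 140 137 136 136 135 136 136 135 135 134 135 135 135 135 137 133 135 134 133 134 136 136 136 136 135 135 126  91  91  92  92  90  90
  90  92  92  87  92  92  92  93  90  89  90  91  91  88  91  89  89  89  88  88  90  89  90  87  89  90  87  90  90  87  88]
tip [ 0.0444 -0.6484  0.04  ]
notch back [-0.0149 -0.6484  0.04  ]
notch front [-0.0043 -0.6484  0.04  ]
rim top [ 0.09   -0.6485  0.059 ]
rim z43 [ 0.0901 -0.6484  0.043 ]
tcp [ 0.1191 -0.6507  0.2409]
```

```bash
python3 -m creep '[[30,0.06,-0.94,0,0,0,0],[30,0.07,-1,0,0,0,0],[30,0.07,-1,0,0,0,0],[30,0.07,-1,0,0,0,0],[30,0.07,-1,0,0,0,0],[30,0.07,-1,0,0,0,0],[30,0.07,-1,-1,0,0,0],[30,0.05,-1,-1,0,0,0]]'; python3 -m creep '[[30,0,-0.5,-1,0,0,0],[30,0,0,-1,0,0,0],[30,0,0,-1,0,0,0],[30,0,0,-1,0,0,0],[30,0,0,-1,0,0,0],[30,0,0,-0.6,0,0,0],[30,0,0,-0.4,0,0,0],[30,0,0,0,0,0,0]]'; python3 -m creep '[[20,0,0,0,0,0,0],[10,0,0,0,0,0,0],[6,0,0,0,0,0,0],[6,0,0,0,0,0,0],[6,0,0,0,0,0,0]]' 20
```

```text
time_s: 18.77
tcp_pos: [0.6551, -0.035, 0.1921]
eef_rot: [-179.8, 0.0, -86.0]
contact_force: [-0.2, 0.8, -0.4]
gripper_width: 0.0303
gripper_force: 0.0
time_s: 19.43
tcp_pos: [0.6525, -0.0465, 0.0384]
eef_rot: [179.8, -0.0, -86.0]
contact_force: [-0.7, -0.1, -0.3]
gripper_width: 0.0301
gripper_force: 0.0
time_s: 19.85
tcp_pos: [0.6547, -0.0459, 0.0421]
eef_rot: [-179.9, 0.0, -86.0]
contact_force: [-0.5, 0.9, 4.4]
gripper_width: 0.0117
gripper_force: 20.0
```

```bash
python3 -m creep '[[6,-0.02,0.3,0,0,0,0],[6,-0.035,0.5,0,0,0,0],[6,-0.035,0.5,0,0,0,0],[6,-0.035,0.5,0,0,0,0],[6,-0.035,0.5,0,0,0,0],[6,-0.03,0.4,0,0,0,0],[6,-0.02,0.3,0,0,0,0],[6,0,0,0,0,0,0]]'
```

```text
time_s: 20.52
tcp_pos: [0.6495, 0.0306, 0.0421]
eef_rot: [-179.9, 0.0, -85.9]
contact_force: [-1.3, 1.2, 7.1]
gripper_width: 0.0117
gripper_force: 20.0
```

```bash
python3 -m creep '[[6,-0.03,0.4,0,0,0,0],[6,-0.03,0.4,0,0,0,0],[6,-0.01,0.2,0,0,0,0],[6,0,0,0,0,0,0]]'; python3 -m creep '[[12,0,0,0,0,0,0],[25,0,0,0,0,0,0],[25,0,0,0,0,0,0],[25,0,0,0.5,0,0,0],[25,0,0,1,0,0,0],[25,0,0,1,0,0,0],[25,0,0,1,0,0,0],[25,0,0,1,0,0,0]]'
```

```text
time_s: 20.85
tcp_pos: [0.6477, 0.0551, 0.0421]
eef_rot: [-179.9, -0.0, -85.9]
contact_force: [-1.4, 0.3, 6.6]
gripper_width: 0.0116
gripper_force: 20.0
time_s: 21.52
tcp_pos: [0.6465, 0.0542, 0.154]
eef_rot: [179.9, 0.0, -86.0]
contact_force: [0.5, -0.1, -0.7]
gripper_width: 0.025
gripper_force: 0.0
```

```bash
python3 -m creep '[[25,0,0,1,0,0,0],[25,0,0,1,0,0,0],[25,0,0,1,0,0,0],[25,-0.07,1,0.5,0,0,0],[25,-0.07,1,0,0,0,0],[25,-0.07,1,0,0,0,0],[25,-0.07,1,0,0,0,0],[25,0,0.4,0,0,0,0]]'; python3 -m creep '[[0,0,0,0,0,0,0],[0,0,0,0,0,0,0],[0,0,0,0,0,0,0]]'; python3 - <<'E'
from h import *
np.set_printoptions(linewidth=220,precision=4,suppress=True)
w=capture("wrist"); w=capture("wrist"); save(w,"w11.png"); np.save("w11.npy",w,allow_pickle=True)
s=r.get_state(); print(s["time_s"],s["tcp_pos"],w["origin"],w["rotation"])
d=outline_of(w,"gauge")
for x in d[:1]:
    m=x["region"]; print(x["conf"],x["bbox"])
    for v in range(int(x["bbox"][1]),int(x["bbox"][3])+1,4): 
        c=np.where(m[v])[0]; print(v,(c.min(),c.max()) if len(c) else None,end=" ")
f=w["frame"].astype(int)[:,:,1]; print()
for u in(234,236,237,238,247,257,258,260): print(u,f[108:152,u])
p=capture("top");s=capture("scene"); 
R=Ro.from_euler("z",-94.0,degrees=True).as_matrix()
for pp,n in((p,"top"),(s,"scene")):
  for t in("key","key_top","readout"): print(n,t,[(round(d["conf"],2),d["bbox"]) for d in search_frame(pp,t)[:3]])
E
```

```text
time_s: 22.18
tcp_pos: [0.6393, 0.1668, 0.2403]
eef_rot: [180.0, 0.0, -85.9]
contact_force: [-0.3, -0.7, 0.2]
gripper_width: 0.0247
gripper_force: 0.0
time_s: 22.43
tcp_pos: [0.6398, 0.1634, 0.2405]
eef_rot: [180.0, -0.0, -86.0]
contact_force: [0.1, -1.8, 0.2]
gripper_width: 0.0104
gripper_force: 0.0
22.5333 [0.64   0.1631 0.2407] [0.6445 0.0934 0.4302] [ 164.8486   -0.0967 -176.0983]
0.84 [233.4, 41.9, 258.2, 146.1]
41 (np.int64(234), np.int64(258)) 45 (np.int64(234), np.int64(259)) 49 (np.int64(235), np.int64(259)) 53 (np.int64(235), np.int64(259)) 57 (np.int64(234), np.int64(259)) 61 (np.int64(234), np.int64(259)) 65 (np.int64(234), np.int64(259)) 69 (np.int64(234), np.int64(259)) 73 (np.int64(234), np.int64(259)) 77 (np.int64(234), np.int64(259)) 81 (np.int64(234), np.int64(259)) 85 (np.int64(234), np.int64(259)) 89 (np.int64(234), np.int64(259)) 93 (np.int64(234), np.int64(259)) 97 (np.int64(234), np.int64(259)) 101 (np.int64(234), np.int64(259)) 105 (np.int64(234), np.int64(259)) 109 (np.int64(235), np.int64(258)) 113 (np.int64(235), np.int64(258)) 117 (np.int64(235), np.int64(
[... 1431 characters left out ...]
144 144 132  97  95  94  94 104 149 135 137 154 155 154 154 155 156]
260 [ 94  95  91  94  93  92  97  93  93  92  94  92  92  93  92  96  95  91  90  97  93  95  95  92  95  97  97  94  95  93  95  94  94  96 105 132 145 132 150 153 155 153 156 156]
top key [(0.65, [80.7, 189.1, 100.1, 205.7]), (0.53, [113.8, 270.9, 126.8, 282.6])]
top key_top [(0.6, [81.1, 189.1, 97.1, 201.8]), (0.52, [196.8, 82.1, 206.8, 109.0]), (0.51, [110.5, 268.2, 128.6, 285.2])]
top readout [(0.76, [71.5, 156.2, 120.3, 214.6])]
scene key [(0.36, [297.8, 112.0, 310.7, 114.0])]
scene key_top [(0.48, [298.6, 107.5, 310.3, 115.2])]
scene readout [(0.82, [286.5, 109.5, 326.2, 144.4]), (0.61, [334.9, 136.6, 384.1, 170.1])]
```

```bash
python3 - <<'E'
from h import *
np.set_printoptions(precision=4,suppress=True)
w=np.load("w11.npy",allow_pickle=True).item(); R=Ro.from_euler("z",-94.0,degrees=True).as_matrix()
for v,z in((137.4,.04),(142.1,.043),(143.4,.059),(144.8,.059)): print(v,(R@onz(w,247,v,z))[0])
p=capture("top"); s=capture("scene")
for d in search_frame(p,"key")[:2]+search_frame(p,"key_top")[:3]:
    b=d["bbox"]; print(onz(p,(b[0]+b[2])/2,(b[1]+b[3])/2,.05),b)
m=outline_of(p,"readout")
for d in m[:2]: print(d["bbox"],cv2.minAreaRect(np.argwhere(d["region"])[:,::-1].astype(np.float32)))
T=cv2.imread("pics/top1.png"); print("wrist->station tcp", r.get_state()["tcp_pos"])
E
```

```text
137.4 0.08461969167143155
142.1 0.08996002548067554
143.4 0.08973438540078121
144.8 0.09135071095191932
[0.6643 0.0859 0.05  ] [138.8, 75.8, 278.3, 146.6]
[0.2465 0.2962 0.05  ] [112.2, 272.3, 127.7, 280.9]
[0.4436 0.3816 0.05  ] [81.4, 188.7, 95.1, 204.0]
[0.2483 0.2977 0.05  ] [109.9, 269.1, 128.8, 282.6]
[140.6, 75.4, 282.6, 147.4] ((208.1043701171875, 111.11184692382812), (69.56698608398438, 136.74777221679688), 83.8533706665039)
[70.7, 157.1, 121.5, 215.4] ((93.82584381103516, 185.92135620117188), (54.4909553527832, 52.39226531982422), 12.994616508483887)
wrist->station tcp [0.64   0.164  0.2408]
```

The notch is centred on the rim within about 1 mm, so next is the key. I'll pass the wrist camera over the grey readout to locate it precisely.

```bash
python3 -m creep '[[0,-0.4,0.6,0,0,0,0],[0,-0.65,1,0,0,0,0],[0,-0.65,1,0,0,0,0],[0,-0.65,1,0,0,0,0],[0,-0.65,1,0,0,0,0],[0,-0.65,1,0,0,0,0],[0,-0.65,1,0,0,0,0],[0,-0.65,1,0,0,0,0]]'; python3 -m creep '[[0,-0.7,1,0,0,0,0],[0,-0.7,1,0,0,0,0],[0,-0.7,1,0,0,0,0],[0,-0.7,1,0,0,0,0],[0,-0.7,0.4,0,0,0,0],[0,0,0,0,0,0,0],[0,0,0,0,0,0,0]]'; python3 - <<'E'
from h import *
np.set_printoptions(linewidth=220,precision=4,suppress=True)
w=capture("wrist"); w=capture("wrist"); save(w,"w12.png")
s=r.get_state(); print(s["time_s"],s["tcp_pos"],s["eef_rot"],w["origin"])
for t in("key","key_top","readout"):
    for d in outline_of(w,t)[:2]:
        b=d["bbox"]; m=d["region"].astype(np.uint8); mu=cv2.moments(m,True); c=(mu["m10"]/mu["m00"],mu["m01"]/mu["m00"]); z=.047
        print(t,round(d["conf"],2),np.round(b),c,onz(w,*c,z),cv2.minAreaRect(np.argwhere(m)[:,::-1].astype(np.float32)))
        if t=="readout":
            cs=max(cv2.findContours(m,0,1)[0],key=cv2.contourArea); a=cv2.approxPolyDP(cs,5,True)[:,0]; print(a.tolist()); print(np.array([onz(w,*k,.0)[:2] for k in a]).tolist()); print(np.array([onz(w,*k,.085)[:2] for k in a]).tolist())
hsv=cv2.cvtColor(w["frame"],cv2.COLOR_RGB2GRAY); print(proj(w,[.4425,.38,.047]))
E
```

```text
time_s: 23.9
tcp_pos: [0.5152, 0.3551, 0.241]
eef_rot: [-180.0, 0.0, -86.0]
contact_force: [0.1, 0.1, 0.3]
gripper_width: 0.0004
gripper_force: 0.0
time_s: 24.48
tcp_pos: [0.4277, 0.4648, 0.2408]
eef_rot: [180.0, -0.0, -85.9]
contact_force: [0.2, 0.9, 0.1]
gripper_width: 0.0008
gripper_force: 0.0
24.5833 [0.4288 0.4638 0.2408] [-179.9927   -0.0027  -85.9702] [0.433  0.3944 0.4304]
key 0.82 [405.   9. 443.  51.] (424.72361359570664, 28.528622540250446) [0.2435 0.299  0.047 ] ((424.75006103515625, 28.749982833862305), (33.23401641845703, 41.01219177246094), 45.0)
key 0.56 [227.  74. 255. 109.] (240.4733502538071, 92.2017766497462) [0.4404 0.3793 0.047 ] ((240.5, 92.0), (32.0, 29.0), 90.0)
key_top 0.83 [227.  77. 257. 107.] (240.78535980148882, 91.7258064516129) [0.44   0.3788 0.047 ] ((241.0, 92.0), (32.0, 30.0), 90.0)
key_top 0.61 [410.   8. 444.  45.] (424.9990808823529, 28.251838235294116) [0.2433 0.2987 0.047 ] ((425.0, 28.5), (37.0, 36.0), 90.0)
readout 0.62 [318.   3. 463.  96.] (389.1622039134912, 38.6259526261586) [0.2804 0.3117 0.047 ] ((389.3831787109375, 29.32117462158203), (120.8916015625, 106.11122131347656), 19.983104705810547)
[[317, 58], [399, 89], [422, 90], [464, 0], [336, 0]]
[[0.34797740093270807, 0.32982885451643257], [0.23794873444684086, 0.3593483689333432], [0.20818058455696203, 0.35852082702074045], [0.18006724441723254, 0.25335556479344695], [0.3335044469089189, 0.2639017428482995]]
[[0.3647750118937685, 0.34259029498782245], [0.27647491016311887, 0.3662802678767277], [0.2525854025687761, 0.36561614972095063], [0.23002391133553166, 0.28121902259232884], [0.35316019047077374, 0.28968253146556083]]
[[238.5693  92.7017]]
```

```bash
python3 -m creep '[[0,0.02,-0.4,0,0,0,6],[0,0.02,-0.5,0,0,0,7],[0,0.02,-0.5,0,0,0,7],[0,0.02,-0.5,0,0,0,7],[0,0.02,-0.5,-0.3,0,0,7],[0,0.02,-0.5,-0.6,0,0,7],[0,0.02,-0.45,-0.6,0,0,7],[0,0.02,0,-0.6,0,0,7]]'; python3 -m creep '[[0,0,0,-0.6,0,0,7],[0,0,0,-0.6,0,0,7],[0,0,0,-0.8,0,0,5],[0,0,0,-1,0,0,0],[0,0,0,-0.9,0,0,0],[0,0,0,-0.8,0,0,0],[0,0,0,-0.4,0,0,0],[0,0,0,0,0,0,0]]'
```

```text
time_s: 25.4
tcp_pos: [0.4332, 0.378, 0.1883]
eef_rot: [-180.0, 0.0, -30.8]
contact_force: [-0.8, 0.2, -0.9]
gripper_width: 0.0007
gripper_force: 0.0
time_s: 26.07
tcp_pos: [0.4322, 0.3784, 0.0585]
eef_rot: [179.8, 0.1, -12.1]
contact_force: [-1.0, -0.2, 0.4]
gripper_width: 0.0003
gripper_force: 0.0
```

```bash
python3 -m creep '[[0,0,0,-0.5,0,0,0],[0,0,0,-0.5,0,0,0],[0,0,0,-0.3,0,0,0],[0,0,0,0,0,0,0]]'; python3 -m creep '[[0,0,0,-0.12,0,0,0],[0,0,0,0,0,0,0]]';python3 -m creep '[[0,0,0,-0.12,0,0,0],[0,0,0,0,0,0,0]]'
```

```text
time_s: 26.4
tcp_pos: [0.4332, 0.3804, 0.0283]
eef_rot: [-180.0, -0.0, -12.0]
contact_force: [-0.4, -1.5, 3.1]
gripper_width: 0.0004
gripper_force: 1.4
time_s: 26.57
tcp_pos: [0.4333, 0.3805, 0.0262]
eef_rot: [-179.9, -0.0, -12.0]
contact_force: [-0.6, -1.3, 5.3]
gripper_width: 0.0005
gripper_force: 2.1
time_s: 26.73
tcp_pos: [0.4333, 0.3806, 0.0248]
eef_rot: [-179.9, -0.1, -11.9]
contact_force: [-3.4, -4.3, 14.2]
gripper_width: 0.0004
gripper_force: 7.4
```

```bash
python3 -m creep '[[0,0,0,-0.06,0,0,0],[0,0,0,0,0,0,0],[0,0,0,0,0,0,0]]'
```

```text
time_s: 26.98
tcp_pos: [0.4334, 0.3807, 0.0246]
eef_rot: [-179.9, -0.1, -11.9]
contact_force: [-8.8, -6.4, 27.8]
gripper_width: 0.0002
gripper_force: 14.0
```

```bash
python3 - <<'E'
from h import *
p=capture("scene"); t=r.get_state(); print(t["tcp_pos"],t["contact_force"],t["moment"])
save(p,"s13.png")
E
python3 -m creep '[[0,0,0,0.3,0,0,0],[0,0,0,0.2,0,0,0],[0,0,0,0.2,0,0,0],[0,0,0,0,0,0,0]]'
```

```text
[0.43337989 0.3806249  0.02453229] [-8.05366147 -5.42949166 27.62417115] [-2.41671838  3.07269295  0.01693192]
time_s: 27.37
tcp_pos: [0.4331, 0.3809, 0.0394]
eef_rot: [-179.9, -0.0, -12.0]
contact_force: [-0.0, -0.7, 0.3]
gripper_width: 0.0005
gripper_force: 0.0
```

```bash
python3 -m creep '[[0,0,0,0.6,0,0,0],[0,0,0,1,0,0,0],[0,0,0,1,0,0,0],[0,0,0,1,0,0,0],[0,0,0,1,0,0,0],[0,0,0,0.6,0,0,0],[0,0,0,0,0,0,0],[0,0,0,0,0,0,0]]'; python3 - <<'E'
from h import *
np.set_printoptions(precision=1,suppress=True)
p=capture("top"); a=cv2.imread("pics/top1.png").astype(int); b=p["frame"][:,:,::-1].astype(int)
for t in("gauge","plain_blade","gasket","amber_bottle","shutter_post"): print(t,[(round(d["conf"],2),np.array(d["bbox"])) for d in search_frame(p,t)[:2]])
print(r.get_state()["time_s"], r.get_state()["contact_force"], close_job())
E
```

```text
time_s: 28.03
tcp_pos: [0.4327, 0.3806, 0.1686]
eef_rot: [-179.9, -0.0, -12.0]
contact_force: [0.1, -0.1, -0.8]
gripper_width: 0.0004
gripper_force: 0.0
gauge [(0.92, array([191.2, 110.6, 235.5, 128.3])), (0.71, array([285.5, 221.2, 319.3, 287.3]))]
plain_blade [(0.76, array([184.8, 187.5, 252.1, 212.9]))]
gasket [(0.52, array([156.1, 191.1, 174.9, 207.9]))]
amber_bottle [(0.94, array([375.1, 119.1, 408.2, 149.3]))]
shutter_post [(0.47, array([193. ,  81.7, 205. , 109.9])), (0.26, array([134.3,  74.7, 280.6, 146.3]))]
the job is handed in; nothing more can be done
28.3333 [ 0.5 -0.3 -0.6] None
```

The job is handed in at 28 s with no verdict returned: the shutter was pushed to its stop, the gauge was laid in the channel, released, then slid in until its notches measured within about 1 mm of the flange rim, and the key was pressed to a hard stop at about 28 N, though I judged "fully down" from the force and position readings only.

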